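# Fit the spacer plate into the vial rack

### The job

Short vials are coming, so the vial rack needs its spacer: pick up the blue spacer plate, lay it flat on the rack's yellow apron with its long side along the track and let go, then push it from behind over the raised grey lip so that it drops flat into the pocket. Push it on along the pocket floor until it meets the red stop, whose setting differs every time and must be felt for, and keep it there for a second with a light steady push of a few newtons: the stop and the glued acrylic crack if shoved. Then let go, leaving it flat in the pocket, and leave the loose vials, bottle and tape roll where they are.

Things in the scene. Friction and masses are not known exactly. Their poses are not given: they have to be found in the camera images.
- rack: Vial rack, fixed to the bench. Origin at bench level on the track's centre line, straight below the lip's pocket-side edge; x = push direction (yellow apron at -x, pocket at +x), y = left of the push, z up. Its glued acrylic cracks if the spacer or the robot presses it with more than 20 N. A bank of 6 fixed capped vials, 57 mm tall, stands left of the pocket (x 0 to 97, y 38 to 90 mm).
- rack_apron (a point): Middle of the flat yellow apron's top, 12 mm above the bench and 61.5 mm before the rack origin; rack axes. The apron runs from x = -110 to -13 mm of the rack, 76 mm wide, without side walls but for two grey flared mouth walls at its pocket end (top 26 mm above the bench), narrowing from 71 mm apart at x = -22 mm to 51 mm at x = 0; they centre the plate.
- rack_lip (a point): Top of the raised grey lip at its pocket-side edge, on the centre line, 16 mm above the bench; rack axes. The lip is a ramp from x = -13 mm (12 mm high) to -3 mm (16 mm high), a flat crest to x = 0, then a drop of 6 mm to the pocket floor. Sliding takes 1 to 3 N. If friction on the pusher holds the tail down on the lip, the nose rears up and the push rises: ease off and it tips over.
- rack_pocket (a point): Point on the pocket floor, 10 mm above the bench, 30 mm past the lip; rack axes. Pocket 50 mm wide, from x = 0 to the red stop, between clear walls up to 44 mm high. A clear cover with four 17 mm holes (44 to 48 mm high) lies over x = 43 to 97 mm, so the plate cannot go in from above; a pusher may follow it over the lip up to the cover.
- stop: Grey bracket behind the clear end wall, fixed, origin at bench level 97 mm past the lip (rack axes). It carries the red stop pad inside the pocket (44 mm wide, 12 to 30 mm high). The pad's face stands anywhere from x = 63.5 to 87.5 mm past the lip; this setting is not measured. It is rigid. Press it by the spacer for about a second with 2 N or more, never over 10 N.
- spacer_center (a point): Centre, half-way up, of the loose blue plastic spacer plate: 60 mm long (its x), 46 mm wide (its y), 12 mm thick (its z), 50 to 85 g; starts flat on the bench. Pushed low from behind, it climbs the ramp nose up, tips over the crest, and its tail drops once past the lip; a tail squeezed by the pusher may hang until the pusher backs off. Seated: centre 16 mm, top 22 mm above the bench.
- vial_red: Loose glass vial with a red cap, 22 mm diameter, 48 mm tall, standing; origin at the centre of its underside. Not to be disturbed.
- vial_black: Loose glass vial with a black cap, 22 mm diameter, 48 mm tall, standing; origin at the centre of its underside. Not to be disturbed.
- amber_bottle: Amber reagent bottle with a white cap, 84 mm diameter, 210 mm tall, standing; origin at the centre of its underside. Not to be disturbed.
- tape_roll: Roll of yellow tape lying flat, 96 mm diameter, 30 mm tall; origin at the centre of its underside. Not to be disturbed.
Things that resemble listed ones, but are neither listed nor needed, are in the scene too. Of the things that look like the part that bears spacer_center, take the one that is farthest to the robot's right at the start.

How it is judged (in metres and radians):
On the way, in this order (a step that is already met when the one before it is completed fails the run):
1. the spacer lies flat on the apron, lengthways, before the lip, and has been let go (x of spacer_center in the frame of rack between -0.105 and -0.035 m and y of spacer_center in the frame of rack between -0.03 and 0.03 m and z of spacer_center in the frame of rack between 0.016 and 0.0205 m and angle between the z axis of spacer_center and the z axis of rack, either way round below 0.045 rad and angle between the x axis of spacer_center and the x axis of rack, either way round below 0.5 rad and contact force between the fingers and spacer below 0.2 N), for 0.2 s.
2. the spacer is slid across the lip, staying low on it (x of spacer_center in the frame of rack between -0.015 and 0.024 m and y of spacer_center in the frame of rack between -0.012 and 0.012 m and z of spacer_center in the frame of rack below 0.03 m and contact force between spacer and rack above 0.02 N).
3. the spacer, flat in the pocket, is held against the red stop with more than 2 N (contact force between spacer and stop above 2 N and z of spacer_center in the frame of rack below 0.0185 m and x of spacer_center in the frame of rack above 0.029 m and angle between the z axis of spacer_center and the z axis of rack, either way round below 0.06 rad), for 0.4 s.
At the end, for the whole second after the job is handed in: The spacer lies flat (within 2 degrees) on the pocket floor, centre within 1.5 mm of 16 mm high, 28.5 to 62 mm past the lip edge and within 4 mm of the centre line, at rest and let go, having been held against the stop; vials, bottle and tape roll moved less than 20 mm (x of spacer_center in the frame of rack between 0.0285 and 0.062 m and y of spacer_center in the frame of rack between -0.004 and 0.004 m and z of spacer_center in the frame of rack between 0.0145 and 0.0175 m and angle between the z axis of spacer_center and the z axis of rack, either way round below 0.035 rad and linear speed of spacer below 0.01 m/s and distance of each of vial_red, vial_black, amber_bottle, tape_roll from where it was at the start of the episode below 0.02 m); the robot touches nothing.
It fails at once if the spacer is pressed against the red stop with more than 10 N (contact force between spacer and stop above 10 N).
It fails at once if the spacer is pressed against the rack with more than 20 N (contact force between spacer and rack above 20 N).
It fails at once if the robot presses on the rack with more than 20 N (contact force between any of the fingers, the arm and rack above 20 N).
It fails at once if a loose vial, the bottle or the tape roll is moved more than 20 mm or knocked over (distance of any of vial_red, vial_black, amber_bottle, tape_roll from where it was at the start of the episode above 0.02 m or angle between any of vial_red, vial_black, amber_bottle, tape_roll's own z axis and vertical above 0.3 rad).
It also fails if it takes over 64 s, if anything falls off the work surface, if the arm or the gripper's body presses on something with over 40 N, if the wrist force passes 120 N, or if a joint passes its speed limit or range.

### The arm

A 6-joint arm with a two-finger parallel gripper is mounted at the origin on the work surface. World frame = base frame: x ahead of the robot, y to its left, z up, the work surface at z = 0. Lengths are in m, angles in degrees, forces in N, time in s.
With the tool pointing down it reaches from about 0.35 to 0.875 m from the base axis. Payload 4.2 kg.
Tool frame: the origin (TCP) lies midway between the tips of the shut fingers; the grasp point (between the pads) lies arm.grasp_offset behind it (arm.grasp_offset is the distance from the TCP to the grasp point, in m); z points along the fingers, y is the direction in which the jaws open and shut (so a half turn about z gives the same grasp; the last joint's range is limited). The gripper opens to 87 mm and grips with 3 to 60 N. Pads are 19 mm wide; open, the fingers measure 117 mm over their backs; the gripper's body (75 mm by 190 mm) begins 51 mm behind the grasp point.
Start: joints at [88.843, 22.042, 0.453, 0, -68.411, -14.817], TCP at [0.172, 0.601, 0.223] pointing down, gripper open.
Joint ranges: [-179.83, 179.83], [-69.29, 118.12], [-61.27, 80.66], [-181.25, 117.63], [-171.15, -9.14], [-177.46, 177.46]. Speed limits (degrees/s): [159.86, 159.86, 180, 180, 180, 180].

### API

Orientations are given as [roll, pitch, yaw] about the fixed x, y, z axes, in that order (R = Rz(yaw) Ry(pitch) Rx(roll)).
In Python, from cell import arm gives the robot as it stands. The module is installed in compiled form; this text tells all that it offers.
- The arm moves only by the shell command python3 -m pendant 'ROWS' [FORCE]. ROWS is JSON, a list of rows, each an object of numbers: "ax", "ay", "az": the turn, a rotation vector about the tool's x, y, z in units of 8 degrees (1.0 is 8 degrees); "x", "y", "z": the shift along the tool's x, y, z in units of 50 mm (1.0 is 50 mm); "jaw": the closure, from 0 (fully open) to 1 (shut). In form: [{"ax": .., "ay": .., "az": .., "x": .., "y": .., "z": .., "jaw": ..}, ...]. A call has 1 to 10 rows; each row shifts and turns the pose as measured when the row begins, along the tool's axes as they then stand; what a row does not reach is not made up. A row lasts 1/8 s, in which the tool goes at most 62.5 mm and 10.7 degrees, less where a joint would pass 70% of its speed; a pose out of reach is approached as far as the arm can. A call is refused whole if a number of a shift passes 1 or a number of a turn 1, either way. A call with a gripper value outside its range is refused whole. The fingers move at their own pace and stop on an object; FORCE is the grip in N (left out, the last holds). Time passes only in rows, so rows that do not move let the fingers close. It gives the time, the measured TCP pose, the force and the opening at its end, in the units of the state.
- arm.get_obs(): the state, without advancing time (a new reading comes with each control period).
- arm.get_image(name): name is "side" or "top"; returns (picture, depth): 400x640x3 uint8, blue, green, red; 400x640 float32, m along the optical axis (not along the pixel's ray), 0 where there is no reading.
- arm.camera_model(name): a dict with "K" (3x3 intrinsics, pixels), "rvec" (rotation vector, rad) and "tvec" (3), from world to camera coordinates, as OpenCV has them. Camera axes: x right, y down, z forward; pixel columns grow to the right and rows downward; lengths in m; the calibration is good to about 2 mm. A picture is of the moment at which its call begins. camera_model takes no time and is no camera call.
- arm.finish_job(): hands the job in, once; it reports no verdict.
The state is a dict: "t": time; "qpos": joint angles; "qd": joint speeds; "tau": joint torques, N m; "ee_pos": TCP position; "tcp_rot": TCP orientation; "force": force on the tool from outside, world axes, zero at the start; "moment": the same for the moment, N m; "gripper_width": finger opening in m.
Only numpy, scipy, OpenCV 4.12 (cv2) and the standard library are available. Lean on these libraries where they do the work, as an engineer would, in place of code of your own. Each camera call takes 0.05 s, during which the arm holds its last target.

## Working session

There is one attempt and no reset: what is moved stays moved. The work goes in short steps, Python scripts to look and compute and a shell command to move; the robot and the scene stay as the last step left them, time stands still between calls to the robot, and variables do not carry over. Pictures are saved under pics/ and viewed, and the job is handed in when it is done.

```bash
mkdir -p pics; cat > h.py <<'E'
import numpy as np, cv2
from cell import arm
def cam(n):
    m=arm.camera_model(n); R=cv2.Rodrigues(np.array(m["rvec"],float))[0]; return np.array(m["K"],float),R,np.array(m["tvec"],float).ravel()
def cloud(n,d):
    K,R,t=cam(n); v,u=np.mgrid[0:d.shape[0],0:d.shape[1]]
    P=np.stack([(u-K[0,2])/K[0,0]*d,(v-K[1,2])/K[1,1]*d,d],-1)
    W=(P-t)@R; W[d==0]=np.nan; return W
def proj(n,p):
    K,R,t=cam(n); c=np.atleast_2d(p)@R.T+t; c=c@K.T; return c[:,:2]/c[:,2:]
def snap(n,tag):
    im,d=arm.get_image(n); im=np.array(im); cv2.imwrite(f"pics/{tag}.png",im); np.savez(f"{tag}.npz",im=im,d=d); return im,d,cloud(n,d)
E
python3 - <<'E'
from h import *
for n in("top","side"):
    im,d,W=snap(n,n+"0"); K,R,t=cam(n); print(n,-R.T@t,R[2],K[0,0])
o=arm.get_obs();print(o,arm.grasp_offset)
E
```

```text
top [0.48814926 0.02536945 1.10915525] [ 0.05096441  0.01646015 -0.99856482] 412.7985170342105
side [ 0.5043896  -0.86857049  0.79127666] [ 0.03567686  0.77614515 -0.62954417] 467.1575811248239
{'t': 0.1, 'qpos': array([ 8.88423230e+01,  2.20857333e+01,  3.88091739e-01, -2.60147931e-02,
       -6.84097768e+01, -1.48172282e+01]), 'qd': array([ 0.0515773 , -0.01433947,  0.13746451,  0.11341338,  0.01544609,
       -0.01786067]), 'tau': array([-5.70634020e-04, -3.91691566e+01,  1.87935412e+01,  4.23191205e+00,
        1.34942721e-02, -7.34186165e-05]), 'ee_pos': array([0.17183534, 0.60036272, 0.22157703]), 'tcp_rot': array([ 1.79889970e+02, -4.10349602e-03, -1.59844965e+01]), 'force': array([0.3366245 , 0.38195775, 0.06765451]), 'moment': array([-0.03720736,  0.03575304, -0.03914002]), 'gripper_width': 0.08692948148378078} 0.0187
```

View pics/top0.png

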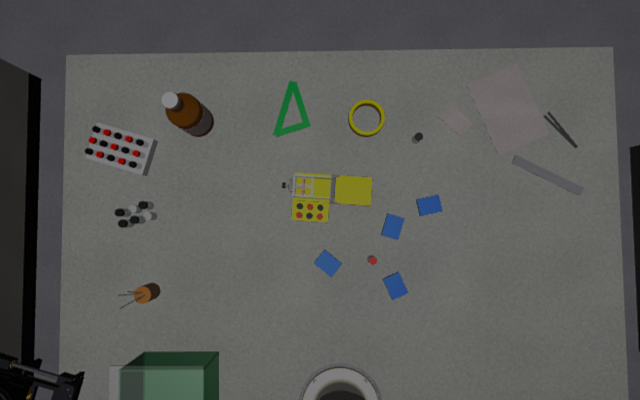

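View pics/side0.png

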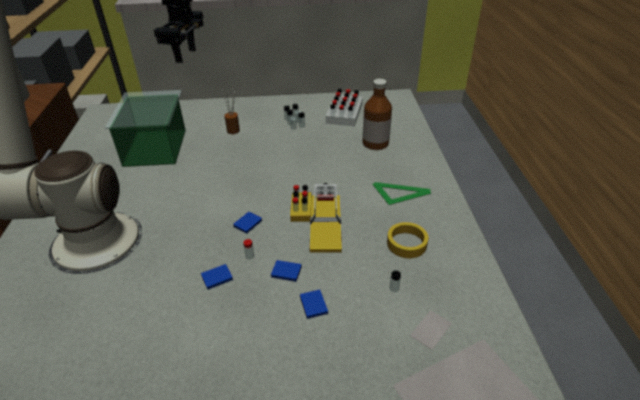

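The top view shows four blue plates at (429,205), (393,226), (395,286) and (327,263). The rack apron is at (353,190), and the pocket is to its left in the image, which is +y. Image right is the robot's right (−y), so the one meant should be (429,205). I'll measure positions and confirm it in a crop.

```bash
python3 - <<'E'
from h import *
def blobs(n,lo,hi,amin):
    z=np.load(n+"0.npz"); im,d=z["im"],z["d"]; W=cloud(n,d)
    hsv=cv2.cvtColor(im,cv2.COLOR_BGR2HSV); m=cv2.inRange(hsv,lo,hi)
    k,l,s,c=cv2.connectedComponentsWithStats(m)
    for i in range(1,k):
        if s[i,4]<amin: continue
        mm=(l==i); P=W[mm]; 
        zt=np.nanpercentile(P[:,2],70)
        top=P[abs(P[:,2]-zt)<0.004]
        r=cv2.minAreaRect((top[:,:2]*1000).astype(np.float32))
        print(n,c[i].round(1),s[i,4],"z",zt.round(4),"rect",np.round(r[0],1),np.round(r[1],1),round(r[2],1),"mean",top.mean(0).round(4))
for n in("top","side"):
    print("blue");blobs(n,(105,120,60),(130,255,255),100)
    print("yel");blobs(n,(22,120,60),(35,255,255),60)
z=np.load("top0.npz");im=z["im"]
cv2.imwrite("pics/c_rack.png",cv2.resize(im[160:240,270:390],None,fx=6,fy=6,interpolation=cv2.INTER_CUBIC))
cv2.imwrite("pics/c_blue.png",cv2.resize(im[180:310,310:460],None,fx=4,fy=4,interpolation=cv2.INTER_CUBIC))
z=np.load("side0.npz");im=z["im"]
cv2.imwrite("pics/c_rackside.png",cv2.resize(im[170:260,270:370],None,fx=6,fy=6,interpolation=cv2.INTER_CUBIC))
E
```

```text
blue
top [429.  204.9] 380 z 0.0132 rect [ 526.  -240.1] [43.9 59.8] 12.1 mean [ 0.5261 -0.2403  0.0124]
top [392.3 226.2] 378 z 0.0131 rect [ 470.2 -142.5] [45.5 58.4] 72.9 mean [ 0.47   -0.143   0.0124]
top [327.4 263. ] 380 z 0.0134 rect [374.7  29.7] [58.  44.6] 50.8 mean [0.3745 0.0291 0.0127]
top [395.1 285.6] 394 z 0.013 rect [ 315.  -147.4] [59.9 44.6] 24.6 mean [ 0.3148 -0.1476  0.0122]
yel
top [366.2 117.3] 415 z 0.0312 rect [759.5 -76.5] [92.7 93.7] 88.2 mean [ 0.7597 -0.0764  0.0306]
top [313.6 174. ] 60 z 0.0124 rect [611.1  67.6] [93.7  4.2] 85.6 mean [0.611  0.0646 0.0114]
top [353.  190.1] 1008 z 0.0134 rect [567.4 -39.4] [96.5 74.6] 85.4 mean [ 0.567  -0.04    0.0127]
top [321.4 187.2] 299 z 0.0113 rect [575.5  44. ] [43.7 48.6] 85.5 mean [0.5751 0.0442 0.0106]
top [310.3 208.7] 656 z 0.023 rect [512.7  75. ] [96.2 52. ] 85.6 mean [0.5129 0.0736 0.0224]
blue
side [247.  221.5] 316 z 0.0126 rect [373.5  28.4] [61.5 49.2] 50.9 mean [0.3732 0.0254 0.0119]
side [285.8 270. ] 436 z 0.0129 rect [ 468.9 -146.2] [45.5 59.8] 75.4 mean [ 0.4691 -0.1471  0.0122]
side [216.3 275
[... 201 characters left out ...]
 19.7] 1586 z -0.0508 rect [-751.1 2038.2] [ 51.3 254.8] 86.9 mean [-0.7523  2.0362 -0.0509]
side [120.5  45.2] 1371 z -0.1435 rect [-528.4 2039. ] [35.7 90.7] 81.0 mean [-0.5302  2.0378 -0.1438]
side [448.4  43.6] 4631 z -0.2159 rect [1522.4 2032.3] [333.7  58.3] 1.9 mean [ 1.5258  2.039  -0.2158]
side [103.7  81.9] 905 z -0.4463 rect [-695.8 2029.2] [ 47.9 135.4] 89.8 mean [-0.6829  2.0359 -0.446 ]
side [313.8 208.3] 869 z 0.0222 rect [542.9  68.3] [ 97.3 118.3] 88.4 mean [0.5149 0.0534 0.0225]
side [325.2 236.6] 918 z 0.013 rect [565.9 -41.6] [100.5  74.6] 85.7 mean [ 0.5656 -0.0446  0.0123]
side [407.2 238.9] 747 z 0.0297 rect [757.8 -79.1] [95.7 93.6] 63.6 mean [ 0.757  -0.0825  0.0297]
```

```bash
ls pics
```

```text
c_blue.png
c_rack.png
c_rackside.png
side0.png
top0.png
```

View pics/c_blue.png

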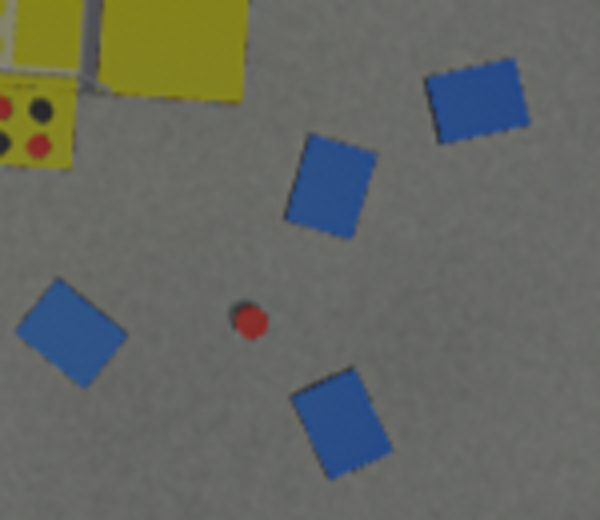

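View pics/c_rack.png

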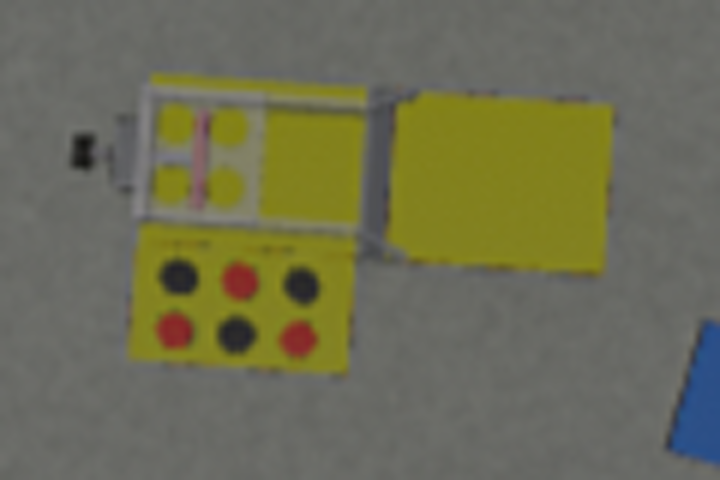

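View pics/c_rackside.png

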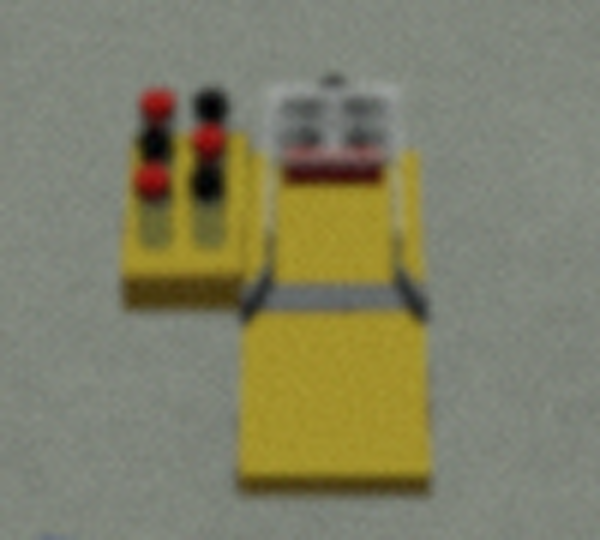

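The crops confirm it. The plate at crop (478,100), full-image (429,205), is the farthest right of the four identical plates, at world (0.526,−0.241). The rack's push axis is at about 85.5° yaw, and its origin is near (0.5715,0.021). The bank centre predicted from that origin agrees with the measured one. Next I'll check the travel path for tall things.

```bash
cat >> h.py <<'E'
def go(x,y,z,yaw):
    o=arm.get_obs(); from scipy.spatial.transform import Rotation as Ro
    R=Ro.from_euler('xyz',o['tcp_rot'],degrees=True); G=Ro.from_euler('xyz',[180,0,yaw],degrees=True)
    p=R.inv().apply(np.array([x,y,z])-o['ee_pos'])/0.05
    pg=G.inv().apply(np.array([x,y,z])-o['ee_pos'])/0.05
    print("t",round(o['t'],2),"pos",o['ee_pos'].round(4),"rot",o['tcp_rot'].round(2),"q",np.round(o['qpos'],0),"F",o['force'].round(2),"w",round(o['gripper_width'],4))
    print("shift now",p.round(3),"shift at goal orient",pg.round(3),"turn",((R.inv()*G).as_rotvec(degrees=True)/8).round(3))
E
python3 - <<'E'
from h import *
z=np.load("top0.npz"); W=cloud("top",z["d"])
a=np.array([.172,.601]);b=np.array([.5255,-.2415]);u=(b-a)/np.linalg.norm(b-a)
X=W[...,:2]-a; s=X@u; n=X@np.array([-u[1],u[0]])
for k in np.arange(-.1,1.05,.1):
    m=(s>k)&(s<k+.1)&(abs(n)<.15); print(round(k,1),np.nanmax(W[...,2][m]).round(3))
for nm,px in dict(red=(372,260),black=(418,136),cup=(143,294),bot=(170,100)).items(): print(nm,W[px[1],px[0]])
go(.5255,-.2415,.22,-78)
E
```

```text
-0.1 0.355
0.0 0.423
0.1 0.143
0.2 0.142
0.3 0.009
0.4 0.008
0.5 0.062
0.6 0.062
0.7 0.053
0.8 0.017
0.9 0.02
1.0 0.008
red [ 0.38516857 -0.08440899  0.04802276]
black [ 0.70371725 -0.20791086  0.04449557]
cup [0.30341157 0.49763266 0.05881026]
bot [0.75611482 0.37539141 0.21114997]
t 0.1 pos [0.1718 0.6004 0.2216] rot [179.89  -0.   -15.98] q [ 89.  22.   0.  -0. -68. -15.] F [0.34 0.38 0.07] w 0.0869
shift now [11.436 14.238  0.06 ] shift at goal orient [17.94  -3.418  0.032] turn [ 0.012 -0.008  7.752]
```

```bash
python3 -m pendant '[{"az":1},{"az":1},{"az":1},{"az":1},{"az":1},{"az":1},{"az":1},{"az":0.75}]'; python3 -c "
from h import *; go(.5255,-.2415,.2,-78)"
```

```text
t 0.1 pos [0.1718 0.6004 0.2216] rot [179.89  -0.   -15.98] q [ 89.  22.   0.  -0. -68. -15.] F [0.34 0.38 0.07] w 0.0869
shift now [11.436 14.238  0.46 ] shift at goal orient [17.94  -3.418  0.432] turn [ 0.012 -0.008  7.752]$[0]: bad value
```

```bash
python3 -m pendant '[{"x":1,"y":-0.2},{"x":1,"y":-0.2},{"x":1,"y":-0.2},{"x":1,"y":-0.2},{"x":1,"y":-0.2},{"x":1,"y":-0.2},{"x":1,"y":-0.2},{"x":1,"y":-0.2},{"x":1,"y":-0.2},{"x":1,"y":-0.2}]'; python3 -c "
from h import *; go(.5255,-.2415,.2,-78)"
```

```text
t 0.1 pos [0.1718 0.6004 0.2216] rot [179.89  -0.   -15.98] q [ 89.  22.   0.  -0. -68. -15.] F [0.34 0.38 0.07] w 0.0869
shift now [11.436 14.238  0.46 ] shift at goal orient [17.94  -3.418  0.432] turn [ 0.012 -0.008  7.752]$[0]: bad value
```

```bash
python3 -m pendant '[{"ax":0,"ay":0,"az":1,"x":0,"y":0,"z":0,"jaw":0},{"ax":0,"ay":0,"az":1,"x":0,"y":0,"z":0,"jaw":0},{"ax":0,"ay":0,"az":1,"x":0,"y":0,"z":0,"jaw":0},{"ax":0,"ay":0,"az":1,"x":0,"y":0,"z":0,"jaw":0},{"ax":0,"ay":0,"az":1,"x":0,"y":0,"z":0,"jaw":0},{"ax":0,"ay":0,"az":1,"x":0,"y":0,"z":0,"jaw":0},{"ax":0,"ay":0,"az":1,"x":0,"y":0,"z":0,"jaw":0},{"ax":0,"ay":0,"az":1,"x":0,"y":0,"z":0,"jaw":0}]'; python3 -c "
from h import *; go(.5255,-.2415,.2,-78)"
```

```text
t: 1.1
ee_pos: [0.1711, 0.5976, 0.2161]
tcp_rot: [179.7, -0.7, -82.2]
force: [-0.8, -0.2, -0.3]
gripper_width: 0.0868
t 1.1 pos [0.1711 0.5976 0.2161] rot [179.73  -0.68 -82.16] q [ 89.  22.   0.  -0. -68. -81.] F [-0.81 -0.16 -0.3 ] w 0.0868
shift now [17.586 -4.736  0.51 ] shift at goal orient [17.888 -3.445  0.323] turn [ 0.036 -0.084 -0.52 ]
```

```bash
python3 -m pendant '[{"ax":0,"ay":0,"az":0,"x":1,"y":-0.25,"z":-0.05,"jaw":0},{"ax":0,"ay":0,"az":0,"x":1,"y":-0.25,"z":-0.05,"jaw":0},{"ax":0,"ay":0,"az":0,"x":1,"y":-0.25,"z":0,"jaw":0},{"ax":0,"ay":0,"az":0,"x":1,"y":-0.25,"z":0,"jaw":0},{"ax":0,"ay":0,"az":0,"x":1,"y":-0.25,"z":0,"jaw":0},{"ax":0,"ay":0,"az":0,"x":1,"y":-0.25,"z":0,"jaw":0},{"ax":0,"ay":0,"az":0,"x":1,"y":-0.25,"z":0,"jaw":0},{"ax":0,"ay":0,"az":0,"x":1,"y":-0.25,"z":0,"jaw":0},{"ax":0,"ay":0,"az":0,"x":1,"y":-0.25,"z":0,"jaw":0},{"ax":0,"ay":0,"az":0,"x":1,"y":-0.25,"z":0,"jaw":0}]'; python3 -c "
from h import *; go(.5255,-.2415,.15,-78)"
```

```text
t: 2.35
ee_pos: [0.3654, 0.1052, 0.2242]
tcp_rot: [179.6, -1.0, -81.8]
force: [1.1, -0.1, -0.3]
gripper_width: 0.0869
t 2.35 pos [0.3654 0.1052 0.2242] rot [179.62  -1.   -81.8 ] q [ 41.  -3. -30.   1. -63. -34.] F [ 1.05 -0.14 -0.28] w 0.0869
shift now [ 7.293 -2.192  1.598] shift at goal orient [ 7.448 -1.691  1.484] turn [ 0.052 -0.124 -0.476]
```

```bash
python3 -m pendant '[{"ax":0.05,"ay":-0.1,"az":-0.45,"x":1,"y":-0.3,"z":0,"jaw":0},{"ax":0,"ay":0,"az":0,"x":1,"y":-0.25,"z":0,"jaw":0},{"ax":0,"ay":0,"az":0,"x":1,"y":-0.25,"z":0.1,"jaw":0},{"ax":0,"ay":0,"az":0,"x":1,"y":-0.25,"z":0.3,"jaw":0},{"ax":0,"ay":0,"az":0,"x":1,"y":-0.25,"z":0.3,"jaw":0},{"ax":0,"ay":0,"az":0,"x":1,"y":-0.25,"z":0.3,"jaw":0},{"ax":0,"ay":0,"az":0,"x":1,"y":-0.2,"z":0.3,"jaw":0}]'; python3 -c "
from h import *; go(.5255,-.2415,.06,-78)"
```

```text
t: 3.22
ee_pos: [0.5238, -0.2329, 0.1595]
tcp_rot: [-179.8, -0.1, -78.1]
force: [-0.1, 1.1, -0.0]
gripper_width: 0.0868
t 3.23 pos [ 0.5238 -0.2329  0.1595] rot [-1.7976e+02 -1.1000e-01 -7.8070e+01] q [ -8.  20. -12.   0. -57.  20.] F [-0.12  1.11 -0.04] w 0.0868
shift now [0.171 0.01  1.99 ] shift at goal orient [0.175 0.002 1.99 ] turn [-0.029 -0.013 -0.009]
```

```bash
python3 -m pendant '[{"ax":0,"ay":0,"az":0,"x":0.15,"y":0,"z":0.8,"jaw":0},{"ax":0,"ay":0,"az":0,"x":0,"y":0,"z":0.8,"jaw":0},{"ax":0,"ay":0,"az":0,"x":0,"y":0,"z":0.4,"jaw":0},{"ax":0,"ay":0,"az":0,"x":0,"y":0,"z":0,"jaw":0}]'; python3 - <<'E'
from h import *
go(.5255,-.2415,.004,-78)
im,d,W=snap("side","side1")
cv2.imwrite("pics/s1.png",cv2.resize(im[190:340,220:400],None,fx=4,fy=4,interpolation=cv2.INTER_CUBIC))
E
```

```text
t: 3.72
ee_pos: [0.5248, -0.2447, 0.0526]
tcp_rot: [179.9, 0.0, -78.5]
force: [0.7, 1.3, 0.0]
gripper_width: 0.087
t 3.73 pos [ 0.5248 -0.2447  0.0526] rot [ 1.7993e+02  1.0000e-02 -7.8490e+01] q [ -9.  28. -18.   0. -44.  20.] F [0.73 1.26 0.  ] w 0.087
shift now [-0.06  -0.029  0.973] shift at goal orient [-0.06  -0.028  0.973] turn [ 0.009  0.001 -0.061]
```

View pics/s1.png

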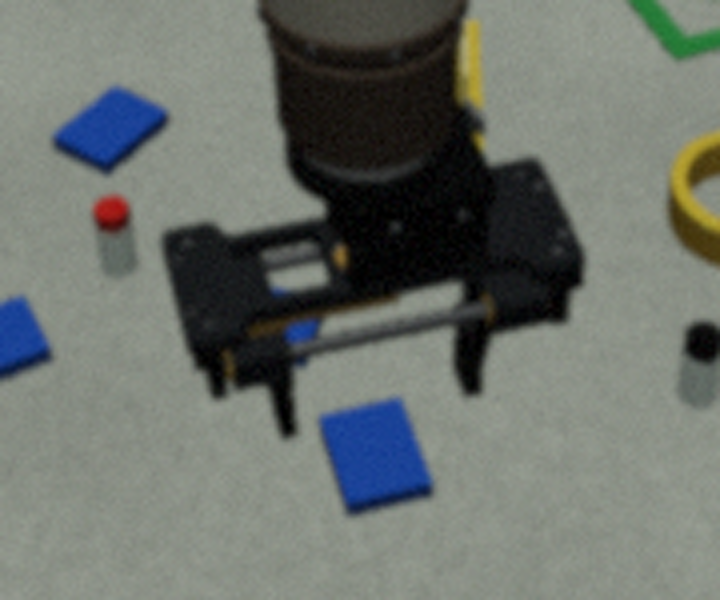

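```bash
python3 -m pendant '[{"ax":0,"ay":0,"az":-0.05,"x":-0.06,"y":-0.03,"z":0.4,"jaw":0},{"ax":0,"ay":0,"az":0,"x":0,"y":0,"z":0.4,"jaw":0},{"ax":0,"ay":0,"az":0,"x":0,"y":0,"z":0,"jaw":0}]'; python3 -c "
from h import *; go(.5255,-.2415,.004,-78)"
```

```text
t: 4.15
ee_pos: [0.5299, -0.2419, 0.0174]
tcp_rot: [-179.5, -0.3, -78.0]
force: [-0.8, 0.3, 0.7]
gripper_width: 0.0867
t 4.15 pos [ 0.5299 -0.2419  0.0174] rot [-179.53   -0.25  -77.96] q [ -9.  30. -20.   0. -39.  21.] F [-0.82  0.3   0.68] w 0.0867
shift now [-0.027  0.086  0.267] shift at goal orient [-0.026  0.084  0.267] turn [-0.059 -0.032  0.005]
```

```bash
python3 -m pendant '[{"ax":0,"ay":0,"az":0,"x":0,"y":0.05,"z":0.25,"jaw":0},{"ax":0,"ay":0,"az":0,"x":0,"y":0,"z":0,"jaw":0}]'; python3 -c "
from h import *; go(.5255,-.2415,.004,-78)"
```

```text
t: 4.4
ee_pos: [0.529, -0.2427, 0.0066]
tcp_rot: [-179.3, -0.4, -77.9]
force: [0.4, 0.2, -0.1]
gripper_width: 0.0872
t 4.4 pos [ 0.529  -0.2427  0.0066] rot [-179.3    -0.36  -77.93] q [ -9.  31. -20.   0. -38.  21.] F [ 0.36  0.25 -0.13] w 0.0872
shift now [-0.038  0.063  0.052] shift at goal orient [-0.038  0.063  0.053] turn [-0.087 -0.045  0.009]
```

Close while fixing the small tilt.

```bash
python3 -m pendant '[{"ax":-0.09,"ay":-0.05,"az":0,"x":-0.02,"y":0.06,"z":0.05,"jaw":0},{"ax":0,"ay":0,"az":0,"x":0,"y":0,"z":0,"jaw":1},{"ax":0,"ay":0,"az":0,"x":0,"y":0,"z":0,"jaw":1},{"ax":0,"ay":0,"az":0,"x":0,"y":0,"z":0,"jaw":1},{"ax":0,"ay":0,"az":0,"x":0,"y":0,"z":0,"jaw":1},{"ax":0,"ay":0,"az":0,"x":0,"y":0,"z":0,"jaw":1},{"ax":0,"ay":0,"az":0,"x":0,"y":0,"z":0,"jaw":1}]' 15; python3 -c "
from h import *; go(.5255,-.2415,.06,-78)"
```

```text
t: 5.28
ee_pos: [0.5264, -0.2427, 0.0054]
tcp_rot: [-180.0, 0.0, -77.9]
force: [-0.9, -0.6, 0.4]
gripper_width: 0.046
t 5.28 pos [ 0.5264 -0.2427  0.0054] rot [-1.7995e+02  1.0000e-02 -7.7920e+01] q [ -9.  31. -20.  -0. -38.  21.] F [-0.89 -0.59  0.42] w 0.046
shift now [-0.027  0.012 -1.091] shift at goal orient [-0.027  0.013 -1.091] turn [-0.006  0.001  0.011]
```

```bash
python3 -m pendant '[{"ax":0,"ay":0,"az":0,"x":0,"y":0,"z":-0.5,"jaw":1},{"ax":0,"ay":0,"az":0,"x":0,"y":0,"z":-0.7,"jaw":1},{"ax":0,"ay":0,"az":0,"x":0,"y":0,"z":-0.5,"jaw":1},{"ax":0,"ay":0,"az":0.7,"x":0,"y":0,"z":0,"jaw":1},{"ax":0,"ay":0,"az":0.7,"x":0,"y":0,"z":0,"jaw":1},{"ax":0,"ay":0,"az":0.6,"x":0,"y":0,"z":0,"jaw":1},{"ax":0,"ay":0,"az":0,"x":0,"y":0,"z":0,"jaw":1}]'; python3 -c "
from h import *; go(.5662,-.0468,.06,-94.5)"
```

```text
t: 6.15
ee_pos: [0.5258, -0.2422, 0.092]
tcp_rot: [180.0, 0.1, -94.4]
force: [-0.4, 0.3, -0.5]
gripper_width: 0.0456
t 6.15 pos [ 0.5258 -0.2422  0.092 ] rot [ 1.7998e+02  8.0000e-02 -9.4420e+01] q [ -9.  25. -16.  -0. -49.   4.] F [-0.41  0.31 -0.5 ] w 0.0456
shift now [-3.957 -0.505  0.646] shift at goal orient [-3.959 -0.499  0.641] turn [0.002 0.01  0.01 ]
```

```bash
python3 -m pendant '[{"ax":0,"ay":0,"az":0,"x":-0.7,"y":-0.1,"z":0,"jaw":1},{"ax":0,"ay":0,"az":0,"x":-0.8,"y":-0.1,"z":0,"jaw":1},{"ax":0,"ay":0,"az":0,"x":-0.8,"y":-0.1,"z":0,"jaw":1},{"ax":0,"ay":0,"az":0,"x":-0.8,"y":-0.1,"z":0.1,"jaw":1},{"ax":0,"ay":0,"az":0,"x":-0.5,"y":-0.1,"z":0.3,"jaw":1},{"ax":0,"ay":0,"az":0,"x":0,"y":0,"z":0.2,"jaw":1},{"ax":0,"ay":0,"az":0,"x":0,"y":0,"z":0,"jaw":1}]'; python3 - <<'E'
from h import *
go(.5662,-.0468,.0174,-94.5)
im,d,W=snap("side","side2")
cv2.imwrite("pics/s2.png",cv2.resize(im[150:300,230:410],None,fx=4,fy=4,interpolation=cv2.INTER_CUBIC))
E
```

```text
t: 7.02
ee_pos: [0.5655, -0.0599, 0.0608]
tcp_rot: [-180.0, 0.1, -93.9]
force: [0.2, -0.2, -0.6]
gripper_width: 0.0459
t 7.03 pos [ 0.5655 -0.0599  0.0608] rot [-1.7999e+02  8.0000e-02 -9.3930e+01] q [ 10.  26. -19.  -0. -45. -14.] F [ 0.18 -0.18 -0.59] w 0.0459
shift now [-0.262  0.003  0.868] shift at goal orient [-0.263  0.006  0.867] turn [-0.002  0.01   0.072]
```

View pics/s2.png

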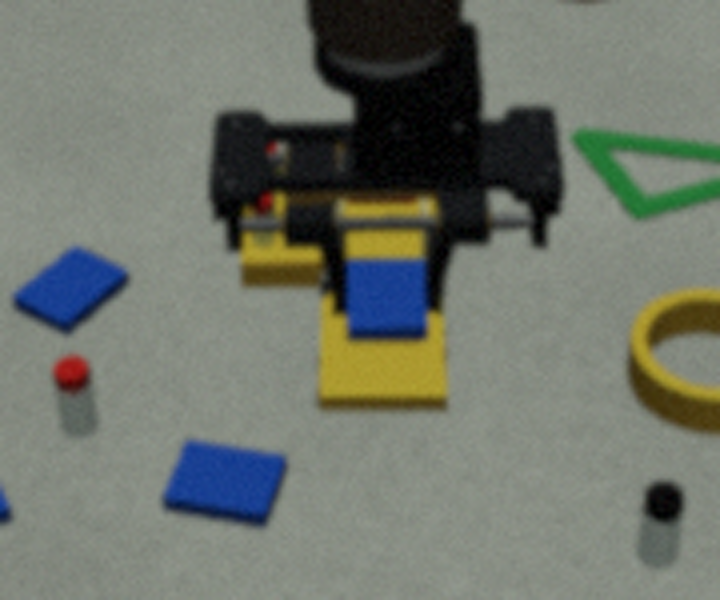

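The plate is level and lies along the track, over the apron. I'll lower it in steps.

```bash
python3 -m pendant '[{"ax":0,"ay":0,"az":0.06,"x":-0.2,"y":0,"z":0.4,"jaw":1},{"ax":0,"ay":0,"az":0,"x":0,"y":0,"z":0.3,"jaw":1},{"ax":0,"ay":0,"az":0,"x":0,"y":0,"z":0,"jaw":1},{"ax":0,"ay":0,"az":0,"x":0,"y":0,"z":0,"jaw":1}]'; python3 -c "
from h import *; go(.5662,-.0468,.0174,-94.5)"
```

```text
t: 7.58
ee_pos: [0.5679, -0.0533, 0.0275]
tcp_rot: [-179.7, 0.1, -94.6]
force: [0.4, -0.1, 0.1]
gripper_width: 0.0457
t 7.58 pos [ 0.5679 -0.0533  0.0275] rot [-1.7969e+02  1.0000e-01 -9.4590e+01] q [ 11.  29. -21.  -0. -40. -15.] F [ 0.37 -0.09  0.12] w 0.0457
shift now [-0.126  0.045  0.201] shift at goal orient [-0.126  0.044  0.201] turn [-0.038  0.012 -0.012]
```

```bash
python3 -m pendant '[{"ax":-0.03,"ay":0,"az":0,"x":0,"y":0.03,"z":0.14,"jaw":1},{"ax":0,"ay":0,"az":0,"x":0,"y":0,"z":0,"jaw":1},{"ax":0,"ay":0,"az":0,"x":0,"y":0,"z":0,"jaw":1}]'; python3 -c "
from h import *; go(.5662,-.0468,.0174,-94.5)"
```

```text
t: 7.95
ee_pos: [0.5671, -0.0536, 0.0212]
tcp_rot: [-179.8, 0.1, -94.6]
force: [1.0, 0.6, -0.2]
gripper_width: 0.0456
t 7.95 pos [ 0.5671 -0.0536  0.0212] rot [-1.7983e+02  1.2000e-01 -9.4610e+01] q [ 11.  29. -21.  -0. -39. -15.] F [ 0.95  0.64 -0.15] w 0.0456
shift now [-0.133  0.028  0.075] shift at goal orient [-0.134  0.028  0.075] turn [-0.022  0.015 -0.014]
```

```bash
python3 -m pendant '[{"ax":-0.02,"ay":0,"az":0,"x":0,"y":0,"z":0.06,"jaw":1},{"ax":0,"ay":0,"az":0,"x":0,"y":0,"z":0,"jaw":1},{"ax":0,"ay":0,"az":0,"x":0,"y":0,"z":0,"jaw":1}]'; python3 -c "
from h import *; go(.5662,-.0468,.0174,-94.5)"
```

```text
t: 8.32
ee_pos: [0.5673, -0.0534, 0.0182]
tcp_rot: [-180.0, 0.1, -94.6]
force: [-0.7, 0.1, -0.9]
gripper_width: 0.0458
t 8.32 pos [ 0.5673 -0.0534  0.0182] rot [-1.7996e+02  1.3000e-01 -9.4590e+01] q [ 11.  30. -21.  -0. -39. -15.] F [-0.69  0.15 -0.92] w 0.0458
shift now [-0.13   0.033  0.017] shift at goal orient [-0.13   0.032  0.017] turn [-0.004  0.016 -0.011]
```

```bash
python3 -m pendant '[{"ax":0,"ay":0,"az":0,"x":0,"y":0,"z":0.015,"jaw":1},{"ax":0,"ay":0,"az":0,"x":0,"y":0,"z":0,"jaw":0.2},{"ax":0,"ay":0,"az":0,"x":0,"y":0,"z":0,"jaw":0.2},{"ax":0,"ay":0,"az":0,"x":0,"y":0,"z":0,"jaw":0.2},{"ax":0,"ay":0,"az":0,"x":0,"y":0,"z":0,"jaw":0.2},{"ax":0,"ay":0,"az":0,"x":0,"y":0,"z":-0.4,"jaw":0.2},{"ax":0,"ay":0,"az":0,"x":0,"y":0,"z":-0.8,"jaw":0.2},{"ax":0,"ay":0,"az":0,"x":0.8,"y":0,"z":-0.2,"jaw":1},{"ax":0,"ay":0,"az":0,"x":0.8,"y":0,"z":0,"jaw":1},{"ax":0,"ay":0,"az":0,"x":0,"y":0,"z":0,"jaw":1}]'; python3 - <<'E'
from h import *
go(.56,-.13,.018,-94.5)
im,d,W=snap("top","top3")
hsv=cv2.cvtColor(im,cv2.COLOR_BGR2HSV)
for n,lo,hi in(("blue",(105,120,60),(130,255,255)),("yel",(22,120,60),(35,255,255))):
    k,l,s,c=cv2.connectedComponentsWithStats(cv2.inRange(hsv,lo,hi))
    for i in range(1,k):
        if s[i,4]<40 or not(300<c[i][0]<400 and 150<c[i][1]<220):continue
        P=W[l==i];r=cv2.minAreaRect((P[:,:2]*1000).astype(np.float32));print(n,c[i].round(1),s[i,4],np.round(r[0],1),np.round(r[1],1),r[2],np.nanpercentile(P[:,2],[10,50,90]).round(4))
cv2.imwrite("pics/t3.png",cv2.resize(im[140:240,270:430],None,fx=5,fy=5,interpolation=cv2.INTER_CUBIC))
E
```

```text
t: 9.57
ee_pos: [0.5615, -0.1348, 0.0902]
tcp_rot: [-179.9, 0.1, -94.5]
force: [-1.1, 0.8, 0.5]
gripper_width: 0.0474
t 9.57 pos [ 0.5615 -0.1348  0.0902] rot [-1.7988e+02  8.0000e-02 -9.4450e+01] q [  3.  25. -16.  -0. -49.  -7.] F [-1.09  0.76  0.51] w 0.0474
shift now [-0.092  0.04   1.444] shift at goal orient [-0.094  0.037  1.444] turn [-0.015  0.01   0.006]
```

View pics/t3.png

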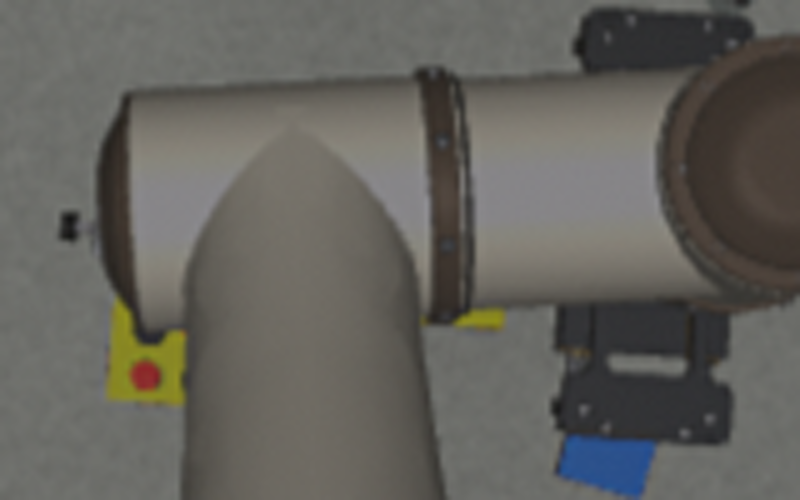

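```bash
cat >> h.py <<'E'
def look(tag,crop=(170,300,260,400)):
    im,d,W=snap("side",tag)
    hsv=cv2.cvtColor(im,cv2.COLOR_BGR2HSV)
    k,l,s,c=cv2.connectedComponentsWithStats(cv2.inRange(hsv,(105,120,50),(130,255,255)))
    O=np.array([.5707,.0197]);a=np.radians(85.5);M=np.array([[np.cos(a),np.sin(a)],[-np.sin(a),np.cos(a)]])
    for i in range(1,k):
        if s[i,4]<40 or not(300<c[i][0]<360 and 170<c[i][1]<265):continue
        P=W[l==i];zt=np.nanpercentile(P[:,2],[10,50,70,90]);P=P[P[:,2]>zt[2]-.004];r=cv2.minAreaRect((P[:,:2]*1000).astype(np.float32))
        Q=(P[:,:2]-O)@M.T*1000
        print("blue",c[i].round(1),s[i,4],"rect",np.round(r[0],1),np.round(r[1],1),round(r[2],1),"z",zt.round(4),"rack mid",((Q.max(0)+Q.min(0))/2).round(1),"x",np.percentile(Q[:,0],[1,99]).round(1),"y",np.percentile(Q[:,1],[1,99]).round(1))
    y0,y1,x0,x1=crop
    cv2.imwrite(f"pics/{tag}c.png",cv2.resize(im[y0:y1,x0:x1],None,fx=4.5,fy=4.5,interpolation=cv2.INTER_CUBIC))
E
python3 -c "
from h import *; look('side4')"
```

```text
blue [326.4 235.8] 358 rect [567.  -84.8] [122.1  43.4] 85.6 z [0.0219 0.0242 0.0251 0.0264] rack mid [-104.5   -4.4] x [-164.6  -45.5] y [-25.9  17.2]
```

View pics/side4c.png

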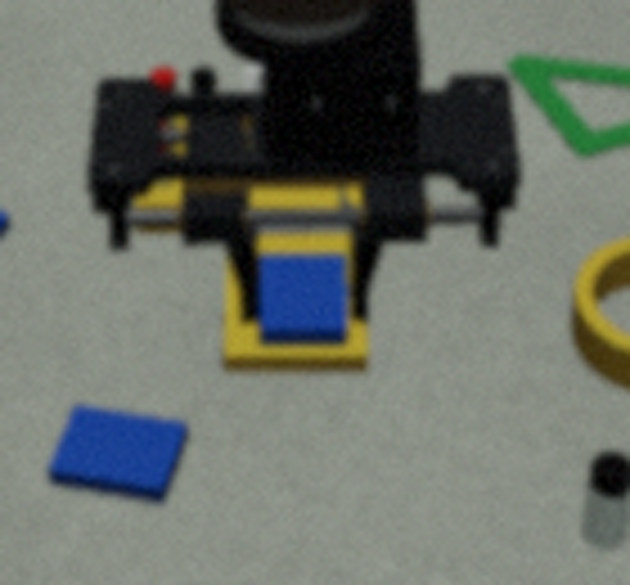

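The plate lies flat on the apron, between the fingers in the crop at (302,298). It is about 4 mm to the right of the centre line, which the mouth will centre. Now I'll bring the shut fingers down behind it.

```bash
python3 -m pendant '[{"ax":0,"ay":0,"az":0,"x":0,"y":0.03,"z":0.6,"jaw":1},{"ax":0,"ay":0,"az":0,"x":0,"y":0,"z":0.5,"jaw":1},{"ax":0,"ay":0,"az":0,"x":0,"y":0,"z":0.15,"jaw":1},{"ax":0,"ay":0,"az":0,"x":0,"y":0,"z":0,"jaw":1}]'; python3 -c "
from h import *; go(.5585,-.107,.017,-94.5)"
```

```text
t: 10.18
ee_pos: [0.5617, -0.1296, 0.0266]
tcp_rot: [-179.8, 0.1, -94.0]
force: [0.8, 0.6, -0.3]
gripper_width: 0.0029
t 10.18 pos [ 0.5617 -0.1296  0.0266] rot [-1.798e+02  9.000e-02 -9.405e+01] q [  3.  29. -20.  -0. -41.  -7.] F [ 0.78  0.57 -0.26] w 0.0029
shift now [-0.447  0.097  0.191] shift at goal orient [-0.446  0.1    0.191] turn [-0.025  0.011  0.057]
```

```bash
python3 -m pendant '[{"ax":-0.02,"ay":0,"az":0.05,"x":-0.1,"y":0.1,"z":0.18,"jaw":1},{"ax":0,"ay":0,"az":0,"x":-0.1,"y":0,"z":0,"jaw":1},{"ax":0,"ay":0,"az":0,"x":0,"y":0,"z":0,"jaw":1}]'; python3 -c "
from h import *; go(.5585,-.107,.017,-94.5)"
```

```text
t: 10.55
ee_pos: [0.5586, -0.1179, 0.0189]
tcp_rot: [-179.8, 0.1, -94.4]
force: [-0.0, -0.4, -0.9]
gripper_width: 0.0005
t 10.55 pos [ 0.5586 -0.1179  0.0189] rot [-1.7977e+02  1.0000e-01 -9.4400e+01] q [  4.  30. -21.  -0. -39.  -9.] F [-0.   -0.35 -0.93] w 0.0005
shift now [-0.217  0.019  0.037] shift at goal orient [-0.217  0.019  0.037] turn [-0.029  0.013  0.013]
```

```bash
python3 -m pendant '[{"ax":-0.02,"ay":0,"az":0,"x":-0.12,"y":0,"z":0.03,"jaw":1},{"ax":0,"ay":0,"az":0,"x":-0.12,"y":0,"z":0,"jaw":1},{"ax":0,"ay":0,"az":0,"x":-0.12,"y":0,"z":0,"jaw":1},{"ax":0,"ay":0,"az":0,"x":-0.12,"y":0,"z":0,"jaw":1},{"ax":0,"ay":0,"az":0,"x":-0.12,"y":0,"z":0,"jaw":1},{"ax":0,"ay":0,"az":0,"x":-0.12,"y":0,"z":0,"jaw":1}]'; python3 -c "
from h import *; go(.5585,-.060,.017,-94.5); look('side5')"
```

```text
t: 11.3
ee_pos: [0.5621, -0.0798, 0.0182]
tcp_rot: [-179.8, 0.1, -94.4]
force: [0.3, 0.0, 0.4]
gripper_width: 0.0004
t 11.3 pos [ 0.5621 -0.0798  0.0182] rot [-1.7985e+02  1.1000e-01 -9.4420e+01] q [  8.  30. -21.  -0. -39. -13.] F [0.34 0.01 0.45] w 0.0004
shift now [-0.39   0.103  0.024] shift at goal orient [-0.39   0.103  0.023] turn [-0.019  0.013  0.011]
blue [332.9 236.7] 49 rect [582.1 -69.1] [49.6 10. ] 80.3 z [0.0199 0.0241 0.0255 0.0304] rack mid [-87.5 -17.5] x [-111.6  -63.3] y [-23.8 -11.3]
```

View pics/side5c.png

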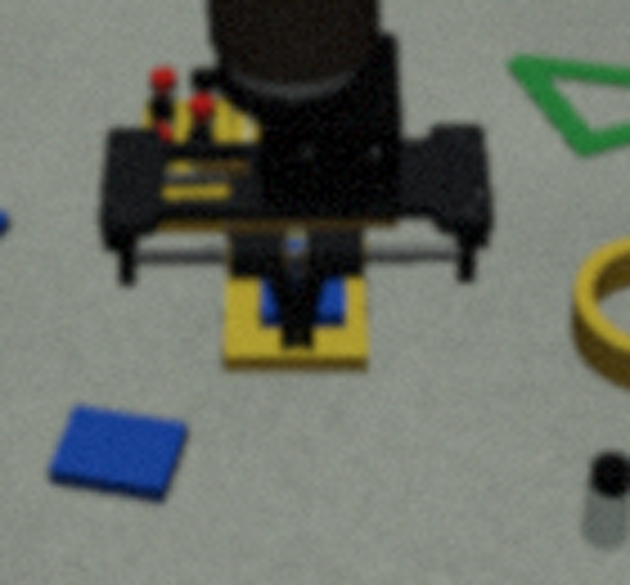

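```bash
python3 -m pendant '[{"ax":0,"ay":0,"az":0,"x":-0.1,"y":0,"z":0,"jaw":1},{"ax":0,"ay":0,"az":0,"x":-0.1,"y":0,"z":0,"jaw":1},{"ax":0,"ay":0,"az":0,"x":-0.1,"y":0,"z":0,"jaw":1},{"ax":0,"ay":0,"az":0,"x":-0.1,"y":0,"z":0,"jaw":1}]'; python3 -c "
from h import *; go(.5625,-.050,.0175,-94.5); look('side6')"
```

```text
t: 11.85
ee_pos: [0.5637, -0.0583, 0.0182]
tcp_rot: [-179.9, 0.1, -94.4]
force: [-0.4, -0.6, 0.3]
gripper_width: 0.0006
t 11.85 pos [ 0.5637 -0.0583  0.0182] rot [-1.7985e+02  1.0000e-01 -9.4400e+01] q [ 10.  29. -22.  -0. -39. -15.] F [-0.44 -0.57  0.27] w 0.0006
shift now [-0.163  0.038  0.014] shift at goal orient [-0.163  0.038  0.014] turn [-0.018  0.013  0.012]
blue [332.8 229.8] 54 rect [581.8 -61.5] [73.7 12. ] 83.9 z [0.0215 0.0247 0.0258 0.0612] rack mid [-80.2 -17.8] x [-116.8  -43.6] y [-24.1 -11.5]
```

View pics/side6c.png

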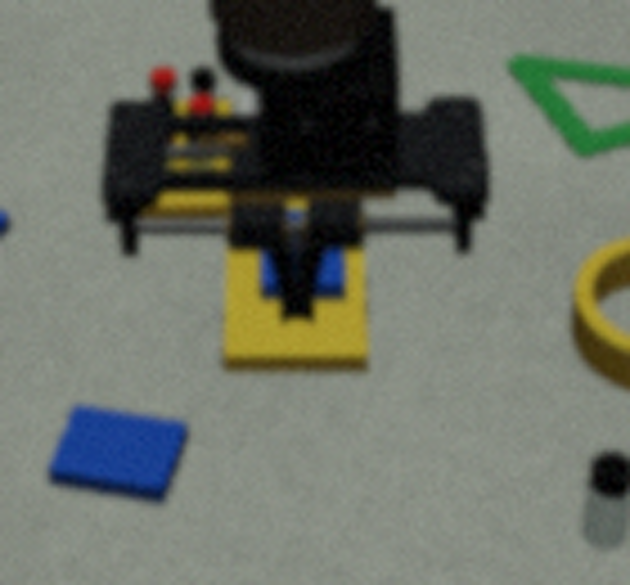

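```bash
python3 -m pendant '[{"ax":0,"ay":0,"az":0,"x":-0.07,"y":0,"z":0,"jaw":1},{"ax":0,"ay":0,"az":0,"x":-0.07,"y":0,"z":0,"jaw":1},{"ax":0,"ay":0,"az":0,"x":-0.07,"y":0,"z":0,"jaw":1}]'; python3 -c "
from h import *; go(.563,-.040,.0175,-94.5)"; python3 -m pendant '[{"ax":0,"ay":0,"az":0,"x":-0.07,"y":0,"z":0,"jaw":1},{"ax":0,"ay":0,"az":0,"x":-0.07,"y":0,"z":0,"jaw":1}]'; python3 -c "
from h import *; go(.563,-.030,.0175,-94.5); look('side7')"
```

```text
t: 12.28
ee_pos: [0.5639, -0.0473, 0.0181]
tcp_rot: [-179.9, 0.1, -94.4]
force: [0.4, -0.7, 0.3]
gripper_width: 0.0003
t 12.28 pos [ 0.5639 -0.0473  0.0181] rot [-1.7993e+02  8.0000e-02 -9.4400e+01] q [ 12.  29. -22.  -0. -39. -16.] F [ 0.44 -0.71  0.31] w 0.0003
shift now [-0.143  0.03   0.012] shift at goal orient [-0.143  0.03   0.011] turn [-0.009  0.01   0.012]
t: 12.52
ee_pos: [0.5648, -0.0396, 0.0181]
tcp_rot: [-179.9, 0.1, -94.4]
force: [0.3, -1.0, -0.8]
gripper_width: 0.0008
t 12.53 pos [ 0.5648 -0.0396  0.0181] rot [-1.7989e+02  1.0000e-01 -9.4410e+01] q [ 12.  29. -22.  -0. -39. -17.] F [ 0.32 -1.01 -0.75] w 0.0008
shift now [-0.188  0.051  0.013] shift at goal orient [-0.188  0.051  0.013] turn [-0.014  0.012  0.012]
blue [332.7 224.4] 55 rect [583.6 -41.5] [73.1 12.1] 83.9 z [0.0196 0.0249 0.0268 0.057 ] rack mid [-60.2 -18.1] x [-96.6 -24.1] y [-24.5 -11.7]
```

View pics/side7c.png

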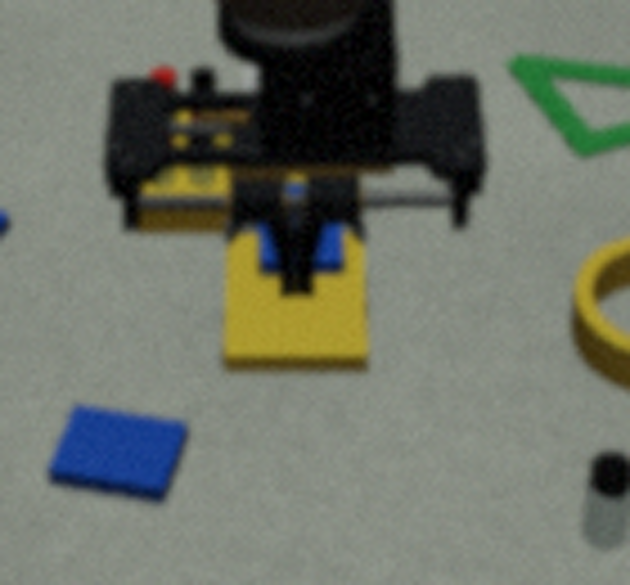

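```bash
python3 -m pendant '[{"ax":0,"ay":0,"az":0,"x":-0.07,"y":0,"z":0,"jaw":1},{"ax":0,"ay":0,"az":0,"x":-0.07,"y":0,"z":0,"jaw":1},{"ax":0,"ay":0,"az":0,"x":-0.07,"y":0,"z":0,"jaw":1}]'; python3 -m pendant '[{"ax":0,"ay":0,"az":0,"x":-0.07,"y":0.01,"z":0,"jaw":1},{"ax":0,"ay":0,"az":0,"x":-0.07,"y":0,"z":0,"jaw":1},{"ax":0,"ay":0,"az":0,"x":-0.07,"y":0,"z":0,"jaw":1}]'; python3 -c "
from h import *; go(.5665,-.010,.0175,-94.5); look('side8')"
```

```text
t: 12.95
ee_pos: [0.5656, -0.0281, 0.0181]
tcp_rot: [-179.9, 0.1, -94.4]
force: [0.0, -1.5, -0.7]
gripper_width: 0.0005
t: 13.32
ee_pos: [0.5655, -0.0172, 0.0181]
tcp_rot: [-180.0, 0.1, -94.4]
force: [-0.3, -1.1, 0.1]
gripper_width: 0.0008
t 13.32 pos [ 0.5655 -0.0172  0.0181] rot [-1.7996e+02  7.0000e-02 -9.4390e+01] q [ 15.  29. -22.  -0. -39. -19.] F [-0.3  -1.13  0.13] w 0.0008
shift now [-0.145 -0.008  0.012] shift at goal orient [-0.145 -0.008  0.012] turn [-0.005  0.009  0.013]
blue [332.3 218.2] 60 rect [584.2 -21.1] [72.3 13.1] 81.4 z [0.0209 0.0263 0.027  0.0522] rack mid [-39.7 -17.2] x [-75.4  -3.8] y [-24.8  -9.5]
```

View pics/side8c.png

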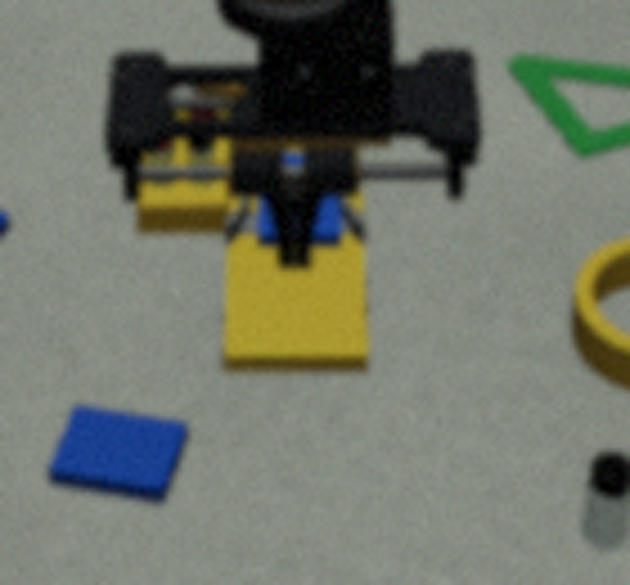

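```bash
python3 -m pendant '[{"ax":0,"ay":0,"az":0,"x":-0.06,"y":0,"z":0,"jaw":1},{"ax":0,"ay":0,"az":0,"x":-0.06,"y":0,"z":0,"jaw":1},{"ax":0,"ay":0,"az":0,"x":-0.06,"y":0,"z":0,"jaw":1}]'; python3 -m pendant '[{"ax":0,"ay":0,"az":0,"x":-0.05,"y":0,"z":0,"jaw":1},{"ax":0,"ay":0,"az":0,"x":-0.05,"y":0,"z":0,"jaw":1},{"ax":0,"ay":0,"az":0,"x":-0.05,"y":0,"z":0,"jaw":1}]'; python3 -c "
from h import *; go(.5675,.010,.0175,-94.5); look('side9')"
```

```text
t: 13.75
ee_pos: [0.566, -0.0081, 0.0184]
tcp_rot: [-180.0, 0.0, -94.4]
force: [-1.6, -4.7, 3.1]
gripper_width: 0.0007
t: 14.12
ee_pos: [0.5671, -0.0015, 0.0196]
tcp_rot: [-179.9, -0.1, -94.4]
force: [0.4, -1.7, -0.3]
gripper_width: 0.0005
t 14.12 pos [ 0.5671 -0.0015  0.0196] rot [-1.7994e+02 -6.0000e-02 -9.4370e+01] q [ 16.  29. -21.   0. -39. -21.] F [ 0.4  -1.7  -0.35] w 0.0005
shift now [-0.23   0.009  0.042] shift at goal orient [-0.23   0.01   0.043] turn [-0.008 -0.008  0.017]
blue [332.3 213.6] 54 rect [586.4  -2.3] [77.7 13.3] 81.2 z [0.0235 0.0276 0.0288 0.0567] rack mid [-20.9 -17.2] x [-59.6  17.6] y [-24.8 -10.7]
```

View pics/side9c.png

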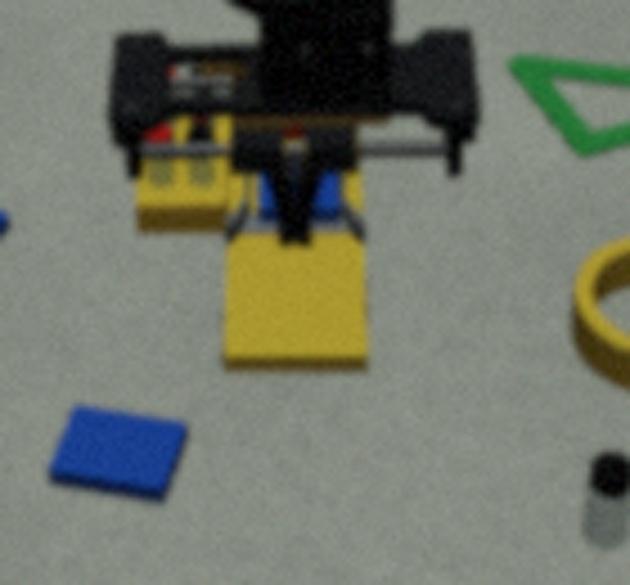

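```bash
python3 -m pendant '[{"ax":0,"ay":0,"az":0,"x":-0.04,"y":0,"z":0.02,"jaw":1},{"ax":0,"ay":0,"az":0,"x":-0.04,"y":0,"z":0,"jaw":1}]';python3 -m pendant '[{"ax":0,"ay":0,"az":0,"x":-0.04,"y":0,"z":0,"jaw":1},{"ax":0,"ay":0,"az":0,"x":-0.04,"y":0,"z":0,"jaw":1}]'; python3 -c "
from h import *; go(.5675,.010,.0175,-94.5); look('side10')"
```

```text
t: 14.42
ee_pos: [0.5678, 0.0038, 0.0183]
tcp_rot: [-179.9, -0.0, -94.3]
force: [0.0, 0.2, -0.6]
gripper_width: 0.0003
t: 14.68
ee_pos: [0.5681, 0.0085, 0.0179]
tcp_rot: [-179.9, 0.0, -94.3]
force: [-0.3, -0.6, -0.6]
gripper_width: 0.0009
t 14.68 pos [0.5681 0.0085 0.0179] rot [-179.91    0.    -94.32] q [ 17.  30. -21.   0. -39. -22.] F [-0.26 -0.64 -0.65] w 0.0009
shift now [-0.028  0.015  0.008] shift at goal orient [-0.028  0.015  0.008] turn [-0.011  0.001  0.022]
blue [332.2 211.3] 49 rect [588.6  24. ] [54.5 10.1] 84.5 z [0.0215 0.0265 0.028  0.0297] rack mid [  5.7 -17.6] x [-21.4  32.8] y [-22.9 -12.2]
```

View pics/side10c.png

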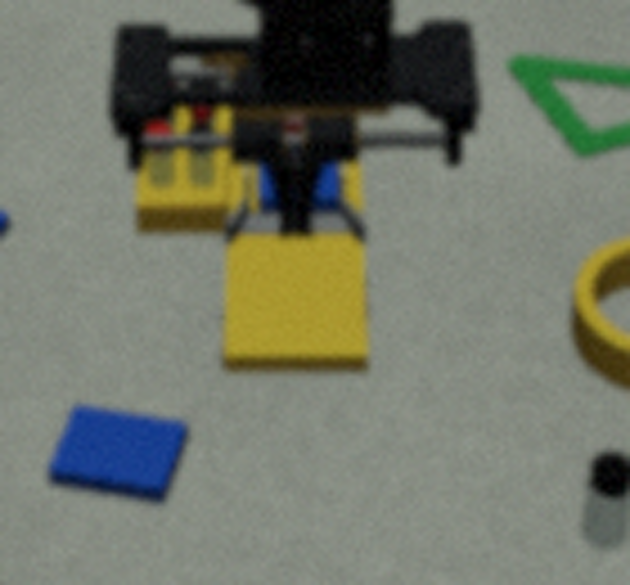

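```bash
for i in 1; do python3 -m pendant '[{"ax":0,"ay":0,"az":0,"x":-0.03,"y":0,"z":0,"jaw":1},{"ax":0,"ay":0,"az":0,"x":-0.03,"y":0,"z":0,"jaw":1}]'; python3 -m pendant '[{"ax":0,"ay":0,"az":0,"x":-0.03,"y":0,"z":0,"jaw":1},{"ax":0,"ay":0,"az":0,"x":-0.03,"y":0,"z":0,"jaw":1}]'; done; python3 -c "
from h import *; go(.5675,.010,.0175,-94.5); look('side11')"
```

```text
t: 14.98
ee_pos: [0.5685, 0.012, 0.0179]
tcp_rot: [-179.9, 0.0, -94.3]
force: [-0.5, -1.1, 0.2]
gripper_width: 0.0004
t: 15.22
ee_pos: [0.5687, 0.0151, 0.0179]
tcp_rot: [-179.9, 0.0, -94.3]
force: [0.7, 0.7, 0.5]
gripper_width: 0.0008
t 15.22 pos [0.5687 0.0151 0.0179] rot [-1.799e+02  1.000e-02 -9.432e+01] q [ 18.  30. -21.   0. -39. -22.] F [0.66 0.72 0.52] w 0.0008
shift now [0.104 0.016 0.008] shift at goal orient [0.104 0.016 0.008] turn [-0.013  0.002  0.023]
blue [331.9 210.1] 59 rect [586.5  15.2] [84.9 12.6] 84.5 z [0.0196 0.0227 0.0242 0.056 ] rack mid [ -3.3 -16.4] x [-43.9  39. ] y [-23.   -9.8]
```

View pics/side11c.png

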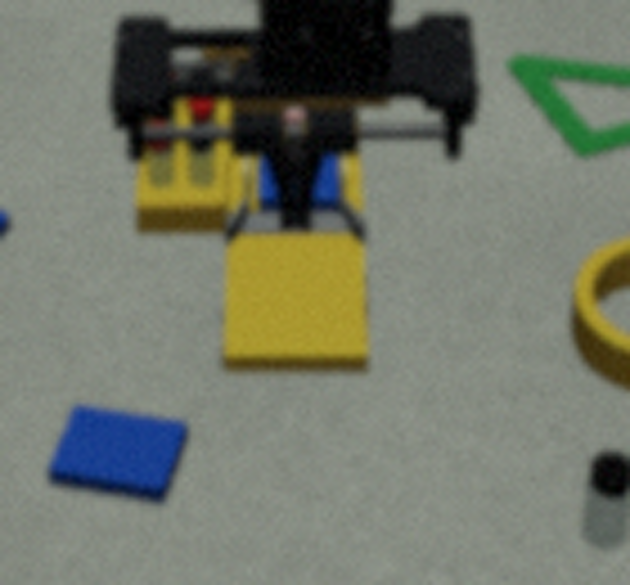

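Median top height has fallen from 26.5 to 22.7 mm and the force is about 0, so the tail has dropped and the plate is flat in the pocket. Now I'll feel for the stop in 1 mm rows, which don't wind up.

```bash
python3 -m pendant '[{"ax":0,"ay":0,"az":0,"x":-0.025,"y":0,"z":0,"jaw":1},{"ax":0,"ay":0,"az":0,"x":-0.025,"y":0,"z":0,"jaw":1}]'; python3 -m pendant '[{"ax":0,"ay":0,"az":0,"x":-0.025,"y":0,"z":0,"jaw":1},{"ax":0,"ay":0,"az":0,"x":-0.025,"y":0,"z":0,"jaw":1}]';python3 -m pendant '[{"ax":0,"ay":0,"az":0,"x":-0.025,"y":0,"z":0,"jaw":1},{"ax":0,"ay":0,"az":0,"x":-0.025,"y":0,"z":0,"jaw":1}]'
```

```text
t: 15.52
ee_pos: [0.569, 0.0179, 0.0179]
tcp_rot: [-179.9, 0.0, -94.3]
force: [0.5, -1.3, -0.5]
gripper_width: 0.0005
t: 15.78
ee_pos: [0.5685, 0.0185, 0.0179]
tcp_rot: [180.0, -0.2, -94.3]
force: [2.3, -7.0, -0.1]
gripper_width: 0.0007
t: 16.02
ee_pos: [0.5686, 0.0184, 0.018]
tcp_rot: [179.9, -0.3, -94.3]
force: [1.5, -6.6, -0.7]
gripper_width: 0.0007
```

Contact with a steady 6.6–7 N. I'll ease to about 4–5 N and hold for more than a second.

```bash
python3 -m pendant '[{"ax":0,"ay":0,"az":0,"x":-0.018,"y":0,"z":0,"jaw":1},{"ax":0,"ay":0,"az":0,"x":-0.018,"y":0,"z":0,"jaw":1},{"ax":0,"ay":0,"az":0,"x":-0.018,"y":0,"z":0,"jaw":1},{"ax":0,"ay":0,"az":0,"x":-0.018,"y":0,"z":0,"jaw":1}]'; python3 -c "
from h import *; go(.5675,.010,.0175,-94.5); look('side12')";python3 -m pendant '[{"ax":0,"ay":0,"az":0,"x":-0.018,"y":0,"z":0,"jaw":1},{"ax":0,"ay":0,"az":0,"x":-0.018,"y":0,"z":0,"jaw":1},{"ax":0,"ay":0,"az":0,"x":-0.018,"y":0,"z":0,"jaw":1},{"ax":0,"ay":0,"az":0,"x":-0.018,"y":0,"z":0,"jaw":1},{"ax":0,"ay":0,"az":0,"x":-0.018,"y":0,"z":0,"jaw":1},{"ax":0,"ay":0,"az":0,"x":-0.018,"y":0,"z":0,"jaw":1}]'
```

```text
t: 16.52
ee_pos: [0.5685, 0.0184, 0.0181]
tcp_rot: [179.8, -0.6, -94.4]
force: [0.7, -6.3, -0.2]
gripper_width: 0.0004
t 16.52 pos [0.5685 0.0184 0.0181] rot [179.84  -0.59 -94.36] q [ 18.  30. -21.   1. -39. -23.] F [ 0.67 -6.32 -0.22] w 0.0004
shift now [0.17  0.007 0.013] shift at goal orient [0.17  0.007 0.012] turn [ 0.021 -0.074  0.017]
blue [331.9 209. ] 60 rect [588.4  36. ] [61.5 12.7] 84.5 z [0.0199 0.0223 0.0235 0.0281] rack mid [ 17.6 -16.5] x [-12.9  47.5] y [-23.2  -9.8]
t: 17.32
ee_pos: [0.5685, 0.0184, 0.0182]
tcp_rot: [179.7, -1.0, -94.4]
force: [1.8, -6.0, 0.3]
gripper_width: 0.0003
```

View pics/side12c.png

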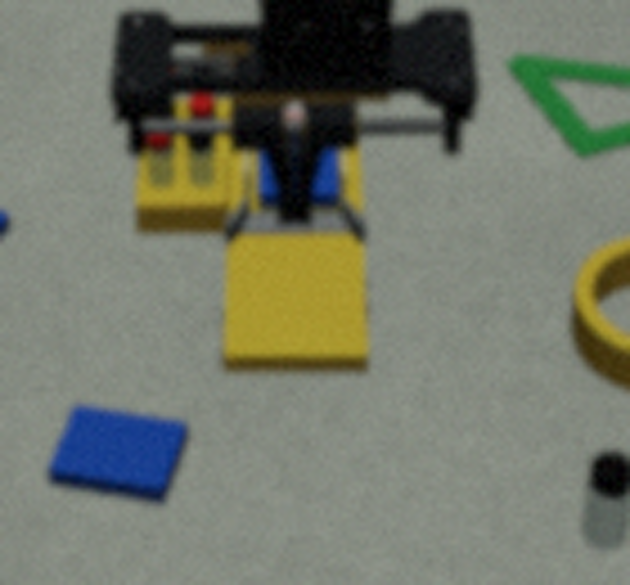

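It held at about 6.3 N. In case the tail was hanging on the pusher, I'll back off, check that it lies flat, and press again.

```bash
python3 -m pendant '[{"ax":0,"ay":0,"az":0,"x":0.1,"y":0,"z":0,"jaw":1},{"ax":0,"ay":0,"az":0,"x":0.3,"y":0,"z":-0.1,"jaw":1},{"ax":0.03,"ay":-0.12,"az":0,"x":0.8,"y":0,"z":-0.2,"jaw":1},{"ax":0,"ay":0,"az":0,"x":0.8,"y":0,"z":0,"jaw":1},{"ax":0,"ay":0,"az":0,"x":0,"y":0,"z":0,"jaw":1}]'; python3 -c "
from h import *; go(.5685,.0184,.0178,-94.5); look('side13')"
```

```text
t: 17.95
ee_pos: [0.5617, -0.0837, 0.0359]
tcp_rot: [-179.9, 0.1, -94.3]
force: [-0.3, 0.7, -0.8]
gripper_width: 0.0004
t 17.95 pos [ 0.5617 -0.0837  0.0359] rot [-1.7987e+02  1.4000e-01 -9.4320e+01] q [  8.  28. -21.  -0. -41. -12.] F [-0.3   0.72 -0.79] w 0.0004
shift now [-2.045  0.018  0.368] shift at goal orient [-2.046  0.024  0.363] turn [-0.016  0.018  0.023]
```

View pics/side13c.png

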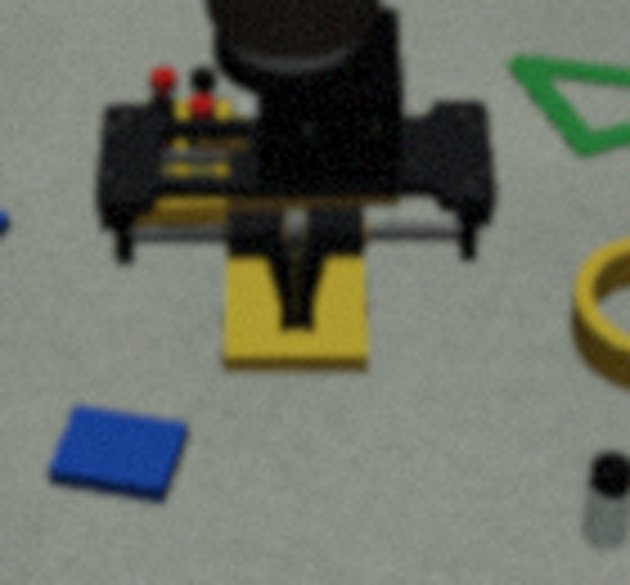

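```bash
python3 -m pendant '[{"ax":0,"ay":0,"az":0,"x":0.4,"y":0,"z":-0.9,"jaw":1},{"ax":0,"ay":0,"az":0,"x":0.4,"y":0,"z":-0.9,"jaw":1},{"ax":0,"ay":0,"az":0,"x":0.5,"y":0.5,"z":-0.9,"jaw":1},{"ax":0,"ay":0,"az":0,"x":0.5,"y":0.9,"z":0,"jaw":1},{"ax":0,"ay":0,"az":0,"x":0.5,"y":0.9,"z":0,"jaw":1},{"ax":0,"ay":0,"az":0,"x":0,"y":0.7,"z":0,"jaw":1},{"ax":0,"ay":0,"az":0,"x":0,"y":0,"z":0,"jaw":1}]'; python3 - <<'E'
from h import *
go(.5685,.0184,.0178,-94.5); look('side14')
im,d,W=snap("top","top14"); cv2.imwrite("pics/top14c.png",cv2.resize(im[140:250,260:420],None,fx=5,fy=5,interpolation=cv2.INTER_CUBIC))
E
```

```text
t: 18.88
ee_pos: [0.4017, -0.1861, 0.1761]
tcp_rot: [-179.5, 0.2, -93.8]
force: [0.0, -0.8, 0.5]
gripper_width: 0.0005
t 18.88 pos [ 0.4017 -0.1861  0.1761] rot [-1.7952e+02  1.6000e-01 -9.3790e+01] q [ -4.   6. -28.  -0. -55.   0.] F [ 0.02 -0.79  0.52] w 0.0005
shift now [-4.293 -3.033  3.204] shift at goal orient [-4.339 -3.005  3.167] turn [-0.059  0.02   0.089]
blue [325.9 206.4] 271 rect [576.3  57. ] [66.3 41.7] 86.0 z [0.0202 0.0221 0.0231 0.0242] rack mid [37.6 -2.4] x [ 7.1 68.6] y [-23.   18.4]
```

View pics/side14c.png

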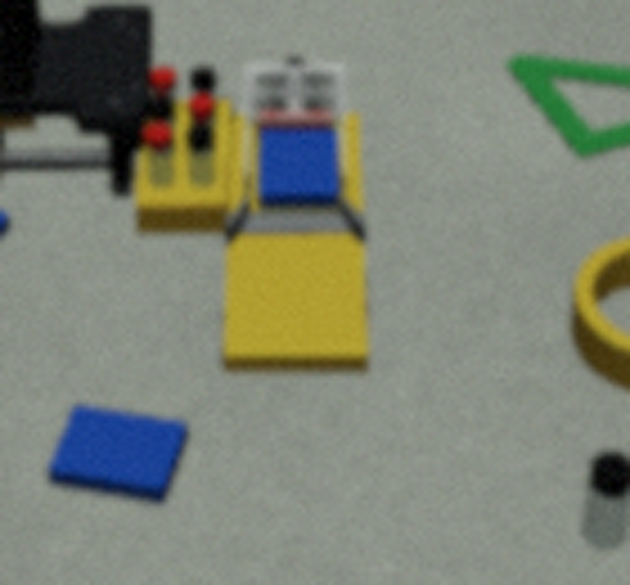

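View pics/top14c.png

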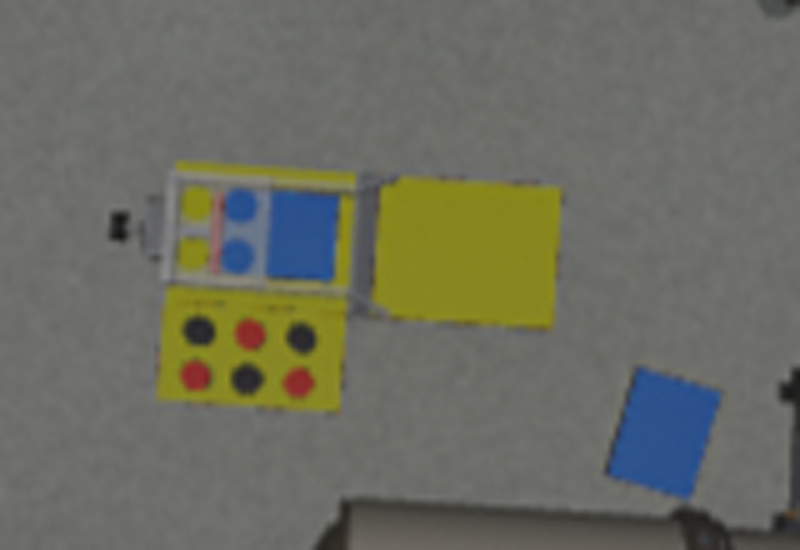

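Both views show the plate seated flat against the red pad: side crop (299,165), top crop nose at about x 225 beside the pink pad. One last numeric check of tilt and bystanders before handing in.

```bash
python3 - <<'E'
from h import *
for n,f,c in(("top","top14",(320,187)),("side","side14",(326,206))):
    z=np.load(f+".npz");W=cloud(n,z["d"]);hsv=cv2.cvtColor(z["im"],cv2.COLOR_BGR2HSV)
    k,l,s,cc=cv2.connectedComponentsWithStats(cv2.inRange(hsv,(105,120,50),(130,255,255)))
    i=l[c[1],c[0]]; m=cv2.erode((l==i).astype(np.uint8),np.ones((3,3)))>0;P=W[m]
    A=np.c_[P[:,:2]-P[:,:2].mean(0),np.ones(len(P))];q,r,_,_=np.linalg.lstsq(A,P[:,2],rcond=None);print(n,i,len(P),"slope deg",np.degrees(q[:2]).round(2),"z",q[2].round(4),"sd",np.std(P[:,2]-A@q).round(4))
a=np.load("side0.npz")["im"].astype(int);b=np.load("side14.npz")["im"].astype(int)
D=abs(a-b).max(2)
for nm,(x,y,h) in dict(red=(249,249,14),black=(396,280,14),bottle=(377,115,35),tape=(408,239,24)).items(): print(nm,D[y-h:y+h,x-h:x+h].mean().round(1),"bg",D[340:390,100:300].mean().round(1))
E
```

```text
top 2 159 slope deg [-0.89  0.63] z 0.0225 sd 0.0019
side 1 205 slope deg [0.03 0.07] z 0.0224 sd 0.0014
red 13.2 bg 13.7
black 12.6 bg 13.7
bottle 11.3 bg 13.7
tape 12.6 bg 13.7
```

```bash
python3 -c "
from cell import arm
print(arm.get_obs()['t'],arm.finish_job())"
```

```text
the job is handed in; nothing more can be done
18.975 None
```

The spacer is seated flat in the pocket against the red stop, and I handed the job in at about 19 s of the 64 s allowed. No verdict was reported.

- **What I did:** I picked the blue plate farthest to the robot's right, gripped it across its 46 mm width and released it flat on the apron. With the shut fingers I then pushed it over the lip until it dropped, and on until it met the stop. I felt the stop with the plate's tail about 7–9 mm past the lip edge, so the stop is about 67–70 mm past it. I held it there for about 1.5 s at 6–7 N, then backed off clear of everything.
- **Last checks:** The plate's top measured 22.4–22.5 mm above the bench, against 22 mm expected. The fitted tilt was at most 1.1° from the top camera and 0.1° from the side. Its centre is about 37.6 mm past the lip and 2.4 mm off the centre line in the side camera, which is uncertain by about 2 mm. The vials, bottle and tape roll showed no image change beyond noise.
- **What disagreed or ran higher than intended:**
  - The hold was meant to ease to 4–5 N but stayed near 6–6.5 N, still under the 10 N limit.
  - The largest push readings were about 6 N at the lip and 7.4 N at the stop. Force was only read at the end of each move, so shorter peaks would not show.
  - The cameras and the arm disagreed by 2–4 mm across the track. I aimed the push from the pictures, and the mouth walls took up the rest.

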